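# Fit the dial thermometer into the kettle lid

## Robot

A 7-joint arm with a two-finger parallel gripper is mounted at the origin on the work surface. World frame = base frame: x ahead of the robot, y to its left, z up, the work surface at z = 0. Lengths are in mm, angles in rad, forces in N, time in s.
With the tool pointing down it reaches from about 400 to 900 mm from the base axis. Payload 5.5 kg.
Tool frame: the origin (TCP) lies between the finger pads; the fingertips stand 17 mm ahead of it and the grasp point (between the pads) lies 2 mm behind it; z points along the fingers, y is the line along which they close (so a half turn about z gives the same grasp; the last joint's range is limited). The gripper opens to 92 mm and grips with 3 to 60 N. Pads are 19 mm wide; open, the fingers measure 130 mm over their backs; the gripper's body (75 mm by 190 mm) begins 47 mm behind the grasp point.
Start: joints at [-0.931, 0.501, -0.427, 1.55, 0.221, 1.138, -0.21], TCP at [239.129, 604.414, 243.729] pointing down, gripper open.
Joint ranges: [-2.88, 2.88], [-0.31, 2.03], [-1.54, 1.56], [0.2, 2.42], [-1.41, 4.55], [0.19, 2.02], [-2.57, 2.57]. Speed limits (rad/s): [2.57, 2.57, 3.14, 3.14, 3.14, 3.14, 3.14].

## Interface

Orientations are given as a rotation vector (axis times angle).
In Python, from cell import manip, eyes gives the robot as it stands.
- The arm moves only by the shell command python3 -m jog 'ROWS' [OPENING] [FORCE]. ROWS is JSON, a list of rows, each a list of 2 entries, a list of its own where there are three numbers: the shift along the world's x, y, z in mm, then the turn, a rotation vector about the world's x, y, z in degrees. In form: [[[tx, ty, tz], [ax, ay, az]], ...]. A call has 1 to 10 rows; each row is the pose to reach, as a shift and turn from the pose commanded when the call began; what a row does not reach only later rows make up. A row lasts 1/12 s, in which the tool goes at most 41.7 mm and 7.16 degrees, less where a joint would pass 70% of its speed; a pose out of reach is approached as far as the arm can. A call with a gripper value outside its range is refused whole. OPENING is the opening, from 0 (shut) to 1 (fully open), set as the call begins (- or left out, the last holds). The fingers move at their own pace and stop on an object; FORCE is the grip in N (left out, the last holds). Time passes only in rows, so rows that repeat a pose let the fingers close. It gives the time, the measured TCP pose, the force, the opening and the grip force at its end, in the units of the state.
- manip.sense(): the state, without advancing time (a new reading comes with each control period).
- eyes.grab_frame(name): name is "side" or "top" or "wrist"; returns a dict with "img" (400x640x3 uint8, red, green, blue), "fovy" (degrees; the focal length in pixels is half the picture's height over the tangent of half this angle, whatever the lens; pixels are square), "cx", "cy" (the principal point, pixels), "k1" (the pictures are not rectified: a ray, as slopes to the right and down, at radius r is drawn at 1 + k1 r^2 times it, then the intrinsics apply), "view" (4x4, takes a point from world to camera coordinates). Camera axes: x right, y down, z forward; pixel columns grow to the right and rows downward; lengths in mm; the calibration is good to about 2 mm. A picture is of the moment at which its call begins. There is no depth.
- manip.hand_in(): hands the job in; it is judged then, once.
The state is a dict: "time": time; "q": joint angles; "joint_velocities": joint speeds; "tau": joint torques, N m; "eef_pos": TCP position; "tcp_rot": TCP orientation; "contact_force": force on the tool from outside, world axes, zero at the start; "wrist_torque": the same for the moment, N m; "gripper_width": opening from 0.0 (shut) to 1.0 (fully open); "finger_force": force on a finger pad.
Only numpy, scipy, OpenCV 4.12 (cv2) and the standard library are available. Lean on these libraries where they do the work, as an engineer would, in place of code of your own. Each camera call takes 0.05 s, during which the arm holds its last target. There are 200 camera calls.

## Task

Take the dial thermometer out of the wooden tool block and fit it in the round port in the kettle's lid: guide the stem in and lower it, still held, until its collar sits flush on the port's rim, without forcing it or letting it drop in, then let go. Leave the kettle standing where it is, the other tools in the block, and the mug alone.

Things in the scene. Friction and masses are not known exactly. Their poses are not given: they have to be found in the camera images.
- thermometer: Dial thermometer, 45 g, upright in one of the block's three holes; the only tool with a wide flat head. Origin: centre of its collar's underside, resting on the block's top; z up the axis to the dial. Below: steel stem 5 mm dia., 85 mm long. Above: collar 20 mm dia. to 6 mm, neck 12 mm dia., round dial case 36 mm dia. from 20 to 34 mm (grip it there, middle at 27 mm). Any yaw will do.
- thermometer_tip (a point): Lower end of the thermometer's stem, 85 mm below the origin of the thermometer.
- kettle: Steel gooseneck kettle, lid on, filled, 1.3 kg, loose on an 8 mm cork trivet, beside the block, any yaw. Origin: centre of its underside; +x to the thin spout (148 mm from the axis), -x to the dark wood handle (137 mm). Body 148 mm wide at the foot, 104 at the top. Lid's top at 112 mm, with a wood knob 22 mm wide, 14 mm high at its centre. Spout and handle reach up to 117 mm.
- kettle_port (a point): Centre of the top rim of the thermometer port: an upright black rubber ring in the lid between knob and spout, 32 mm from the kettle's axis, 24 mm outside diameter, 11 mm above the lid, 123 mm above the kettle's origin. Its hole is 10 mm in diameter, open into the hollow kettle (110 mm deep). z up.
- tool_block: Fixed wooden block 62 x 190 x 92 mm high. Origin: centre of its underside; z up, y along its length. Three holes 12 mm in diameter, 88 mm deep, on its middle line at y = -62, 0 and +62 mm, each holding one tool.
- brush: Bystander in the block: small brush, bristles down in the hole, wooden handle about 21 mm thick, top 60 mm above the block. Origin: on its axis at the block's top.
- needle_tool: Bystander in the block: stirring tool with a ribbed aluminium handle 28 mm in diameter, top 34 mm above the block. Origin: on its axis at the block's top.
- mug: Bystander: white mug, 82 mm in diameter, 92 mm high, on the counter. Origin: centre of its underside.

How it is judged:
By the outcome, as a careful person would: the job done as asked, in the order asked, and still so for the second after the job is handed in, with the robot touching nothing.
It also fails if it takes over 51 s, if anything falls off the work surface, if the arm or the gripper's body presses on something with over 40 N, if the wrist force passes 120 N, or if a joint passes its speed limit or range.

## Working session

There is one attempt and no reset: what is moved stays moved. The work goes in short steps, Python scripts to look and compute and a shell command to move; the robot and the scene stay as the last step left them, time stands still between calls to the robot, and variables do not carry over. Pictures are saved under pics/ and viewed, at most 12 in all, crops included, and the job is handed in when it is done.

```bash
mkdir -p pics; ls; cat > h.py <<'E'
import numpy as np, cv2, pickle
from cell import manip, eyes
def grab(n, save):
    f=eyes.grab_frame(n); pickle.dump(f,open(f'pics/{save}.pkl','wb')); cv2.imwrite(f'pics/{save}.png',f['img'][:,:,::-1]); return f
def load(s): return pickle.load(open(f'pics/{s}.pkl','rb'))
def F(f): return 200/np.tan(np.radians(f['fovy'])/2)
def ray(f,u,v):
    x,y=(u-f['cx'])/F(f),(v-f['cy'])/F(f); a,b=x,y
    for _ in range(30):
        s=1+f['k1']*(a*a+b*b); a,b=x/s,y/s
    V=np.array(f['view']); R,t=V[:3,:3],V[:3,3]
    d=R.T@np.array([a,b,1]); return -R.T@t, d/np.linalg.norm(d)
def atz(f,u,v,z):
    o,d=ray(f,u,v); return o+d*(z-o[2])/d[2]
def proj(f,p):
    V=np.array(f['view']); c=V[:3,:3]@np.array(p,float)+V[:3,3]; a,b=c[:2]/c[2]; s=1+f['k1']*(a*a+b*b)
    return np.array([f['cx']+F(f)*a*s, f['cy']+F(f)*b*s])
def tri(l):
    A=0;B=0
    for f,u,v in l:
        o,d=ray(f,u,v); P=np.eye(3)-np.outer(d,d); A=A+P; B=B+P@o
    p=np.linalg.solve(A,B); return p,[proj(f,p)-[u,v] for f,u,v in l]
E
python3 - <<'E'
from h import *
for n in ['side','top','wrist']:
    f=grab(n,n+'0'); print(n,f['fovy'],f['k1'],np.array(f['view']).round(2).tolist())
s=manip.sense(); print(s['eef_pos'],s['tcp_rot'],s['gripper_width'],s['contact_force'],s['time'])
E
```

```text
pics
side 49.669335046888285 0.02572241355226184 [[0.95, -0.32, -0.0, -597.41], [-0.16, -0.48, -0.86, 230.09], [0.27, 0.82, -0.51, 848.82], [0.0, 0.0, 0.0, 1.0]]
top 44.3100324077066 -0.055819032286768724 [[0.02, -1.0, 0.0, 40.88], [-0.99, -0.02, -0.13, 635.06], [0.13, 0.0, -0.99, 1060.38], [0.0, 0.0, 0.0, 1.0]]
wrist 59.852702667060676 -0.03367716905820513 [[0.37, 0.93, -0.0, -648.38], [0.9, -0.35, 0.27, -33.98], [0.25, -0.1, -0.96, 390.24], [0.0, 0.0, 0.0, 1.0]]
[239.0279514  603.90874496 242.90467462] [-5.88345450e-01 -3.08568125e+00  2.33042531e-03] 1.0004248953999575 [0.06780353 0.21760789 0.04130028] 0.15
```

View pics/top0.png

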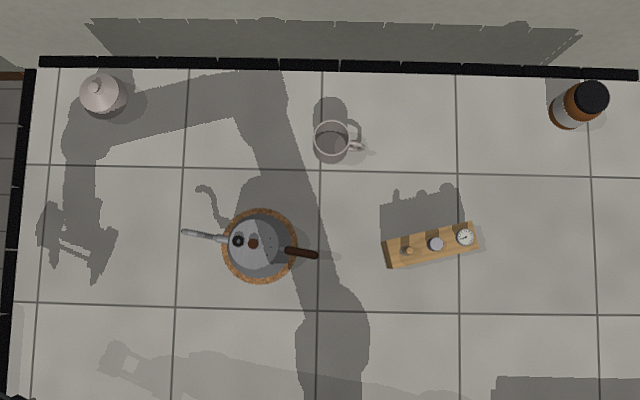

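View pics/side0.png

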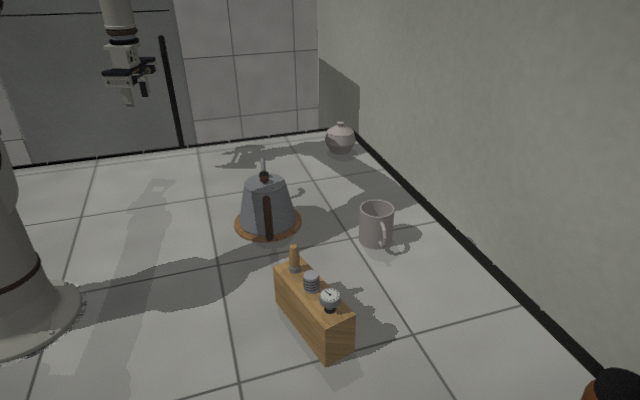

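The top view shows the dial at (465,237), needle tool at (435,244), brush at (408,250), port ring at (238,241), knob at (253,243), and spout to the left with the handle to the right. The side view shows the dial at (330,297), with the port hidden behind the knob at (264,177).

```bash
python3 - <<'E'
from h import *
t=load('top0'); s=load('side0'); w=load('wrist0')
for n,u,v,z in [('dial',465,237,126),('needle',435,244,126),('brush',408,250,152),('port',238,241,131),('knob',253,243,134),('spout',183,232,125),('handle',317,255,125)]:
    p=atz(t,u,v,z); print(n,p.round(1),'side',proj(s,p).round(), 'wrist',proj(w,p).round())
print(tri([(t,465,237),(s,330,297)]))
c=[cv2.resize(t['img'][195:290,170:330],(800,475),interpolation=3)]
c.append(cv2.resize(t['img'][210:280,370:490],(800,467),interpolation=3)[:,:,:])
cv2.imwrite('pics/c1.png',cv2.resize(np.vstack(c),(510,600))[:,:,::-1])
E
```

```text
dial [ 545.  -257.5  126. ] side [327. 294.] wrist [-151.  600.]
needle [ 529.3 -195.1  126. ] side [307. 273.] wrist [-133.  590.]
brush [ 515.1 -134.4  152. ] side [290. 243.] wrist [-132.  602.]
port [525.9 208.8 131. ] side [261. 173.] wrist [ 94. 550.]
knob [522.5 177.6 134. ] side [262. 177.] wrist [ 68. 557.]
spout [541.8 324.4 125. ] side [259. 156.] wrist [190. 533.]
handle [501.6  46.9 125. ] side [265. 208.] wrist [-22. 555.]
(array([ 547.6625489 , -259.73287608,  120.8260654 ]), [array([ 0.27412356, -1.15027121]), array([-1.44839993,  0.24451511])])
```

View pics/c1.png

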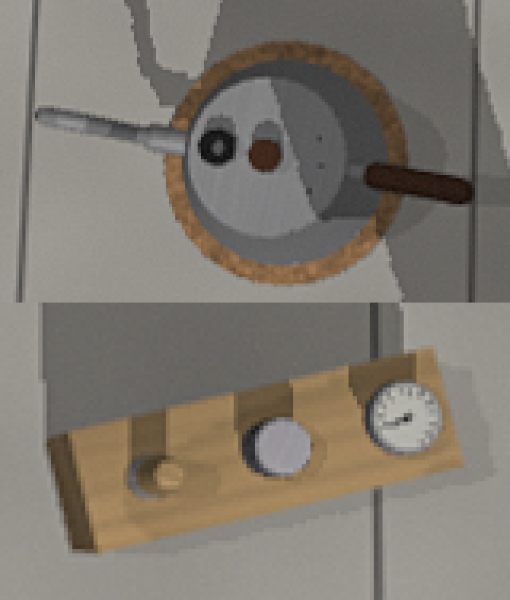

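The crop confirms the positions: ring left of the knob, and tools spaced 62–64 mm. I'll move over the block now, with the fingers set to close across it.

```bash

python3 -m jog '[[[310,-400,40],[0,0,-55]],[[310,-400,40],[0,0,-55]],[[310,-400,40],[0,0,-55]],[[310,-400,40],[0,0,-55]],[[310,-400,40],[0,0,-55]],[[310,-400,40],[0,0,-55]],[[310,-400,40],[0,0,-55]],[[310,-400,40],[0,0,-55]],[[310,-400,40],[0,0,-55]],[[310,-400,40],[0,0,-55]]]' 1
python3 -m jog '[[[60,-480,0],[0,0,0]],[[60,-480,0],[0,0,0]],[[60,-480,0],[0,0,0]],[[60,-480,0],[0,0,0]],[[60,-480,0],[0,0,0]],[[60,-480,0],[0,0,0]],[[60,-480,0],[0,0,0]],[[60,-480,0],[0,0,0]],[[60,-480,0],[0,0,0]],[[60,-480,0],[0,0,0]]]'
python3 -c "
from h import *
s=manip.sense();print(s['eef_pos'],s['tcp_rot'],s['q'])"
```

```text
time: 0.98
eef_pos: [494.3, 274.2, 276.7]
tcp_rot: [1.947, 2.465, -0.0]
contact_force: [0.4, 0.4, -0.1]
gripper_width: 0.996
finger_force: 0.0
time: 1.82
eef_pos: [545.0, -139.3, 276.5]
tcp_rot: [-1.946, -2.466, -0.0]
contact_force: [0.0, 1.0, 0.5]
gripper_width: 0.999
finger_force: 0.0
[ 544.95138752 -139.2521765   276.51846433] [-1.94641334e+00 -2.46581616e+00 -1.25805700e-04] [ 0.09131446  0.28075807  0.13499926  1.75426222 -0.04180357  1.10942948
  0.47406911]
```

```bash

python3 -m jog '[[[1,-118,-40],[0,0,0]],[[1,-118,-40],[0,0,0]],[[1,-118,-40],[0,0,0]],[[1,-118,-40],[0,0,0]],[[1,-118,-40],[0,0,0]],[[1,-118,-40],[0,0,0]],[[1,-118,-40],[0,0,0]]]'
python3 - <<'E'
from h import *
f=grab('wrist','w1'); s=manip.sense(); print(s['eef_pos'],s['tcp_rot'])
print('cam',-np.array(f['view'])[:3,:3].T@np.array(f['view'])[:3,3])
print(proj(f,[545,-257.5,126]),proj(f,[529,-195,126]))
E
```

```text
time: 2.4
eef_pos: [547.0, -253.4, 236.7]
tcp_rot: [-1.944, -2.468, -0.002]
contact_force: [0.8, -0.0, -0.5]
gripper_width: 1.001
finger_force: 0.0
[ 547.08789515 -253.23001955  236.98112677] [1.94292319e+00 2.46853344e+00 1.85250660e-03]
cam [ 530.00587185 -185.03415833  378.44866311]
[319.02710922 206.10543854] [317.45435897 118.79070741]
```

View pics/w1.png

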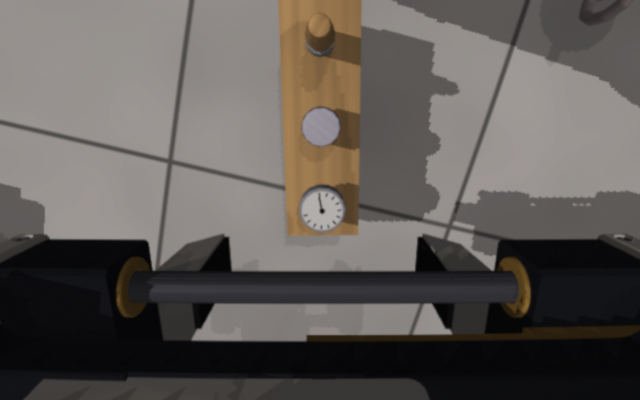

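The dial is at (322,209) and the needle tool at (321,126). Both are within a few pixels of the prediction.

```bash
python3 - <<'E'
from h import *
f=load('w1'); d=atz(f,322,209,126); n=atz(f,321,126,126); print(d,n,np.linalg.norm(d-n))
t=load('top0');s=load('side0'); print(tri([(f,322,209),(t,465,237)]))
print(np.degrees(np.arctan2(*(n-d)[:2])))
E
```

```text
[ 547.7223491  -259.19996235  126.        ] [ 532.61394101 -199.29866815  126.        ] 61.77725343872455
(array([ 543.83687197, -246.51421081,  165.39235057]), [array([-1.29877245, -2.01250511]), array([ 0.54990724, -0.55198629])])
-14.155988490399448
```

```bash

python3 -m jog '[[[0,-4,-30],[0,0,0]],[[0,-4,-60],[0,0,0]],[[0,-4,-80],[0,0,0]],[[0,-4,-80],[0,0,0]],[[0,-4,-80],[0,0,0]],[[0,-4,-80],[0,0,0]]]'
python3 - <<'E'
from h import *
f=grab('wrist','w2'); s=manip.sense(); print(s['eef_pos'],s['tcp_rot'])
print(proj(f,[547.5,-259,126]))
E
```

```text
time: 2.95
eef_pos: [547.6, -258.8, 158.3]
tcp_rot: [1.944, 2.465, 0.002]
contact_force: [1.2, -0.5, -0.3]
gripper_width: 0.993
finger_force: 0.0
[ 547.88324022 -259.24535705  158.70469895] [1.94334006e+00 2.46427594e+00 1.87797330e-03]
[322.65794905 240.95679009]
```

View pics/w2.png

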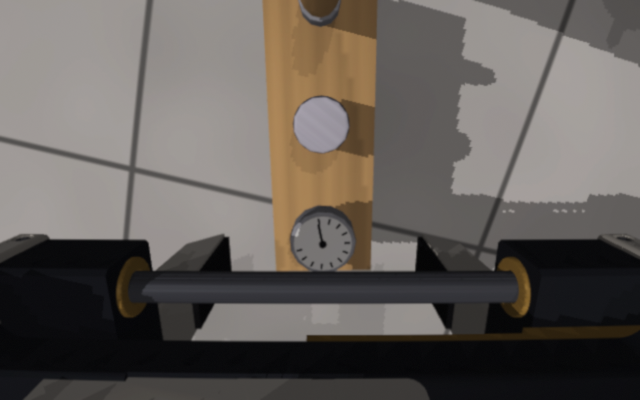

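The dial is at (322,240), against a predicted (323,241). Aligned, so I'll descend and grip.

```bash

python3 -m jog '[[[0,0,-20],[0,0,0]],[[0,0,-40],[0,0,0]],[[0,0,-40],[0,0,0]],[[0,0,-40],[0,0,0]],[[0,0,-40],[0,0,0]]]'
python3 -m jog '[[[0,0,0],[0,0,0]],[[0,0,0],[0,0,0]],[[0,0,0],[0,0,0]],[[0,0,0],[0,0,0]],[[0,0,0],[0,0,0]],[[0,0,0],[0,0,0]],[[0,0,0],[0,0,0]],[[0,0,0],[0,0,0]],[[0,0,0],[0,0,0]],[[0,0,0],[0,0,0]]]' 0.3 15
```

```text
time: 3.42
eef_pos: [547.4, -259.8, 118.4]
tcp_rot: [1.945, 2.464, 0.001]
contact_force: [0.1, 0.2, 0.1]
gripper_width: 0.998
finger_force: 0.0
time: 4.25
eef_pos: [546.3, -259.3, 116.5]
tcp_rot: [-1.947, -2.466, -0.0]
contact_force: [-1.1, 0.5, 0.9]
gripper_width: 0.387
finger_force: 15.0
```

Gripped at 35.6 mm, which matches the dial's diameter. Lifting.

```bash

python3 -m jog '[[[0,0,5],[0,0,0]],[[0,0,15],[0,0,0]],[[0,0,30],[0,0,0]],[[0,0,50],[0,0,0]],[[0,0,75],[0,0,0]],[[0,0,100],[0,0,0]],[[0,0,125],[0,0,0]],[[0,0,145],[0,0,0]],[[0,0,160],[0,0,0]],[[0,0,160],[0,0,0]]]' 0.3 20
python3 - <<'E'
from h import *
f=grab('side','s1'); s=manip.sense(); print(s['eef_pos'],s['tcp_rot'],s['q'])
u,v=proj(f,[546.5,-259.3,s['eef_pos'][2]-25]).astype(int); print(u,v)
cv2.imwrite('pics/s1c.png',cv2.resize(f['img'][v-80:v+80,u-80:u+80],(560,560),interpolation=3)[:,:,::-1])
E
```

```text
time: 5.08
eef_pos: [548.2, -260.5, 281.6]
tcp_rot: [1.943, 2.46, 0.004]
contact_force: [0.5, -0.4, 0.3]
gripper_width: 0.386
finger_force: 20.0
[ 547.34880108 -259.96004467  279.24807569] [1.94408651e+00 2.46193169e+00 2.32411134e-03] [ 0.25210564  0.35606927  0.18951726  1.64934205 -0.07277902  1.13820204
  0.69421772]
327 231
```

View pics/s1c.png

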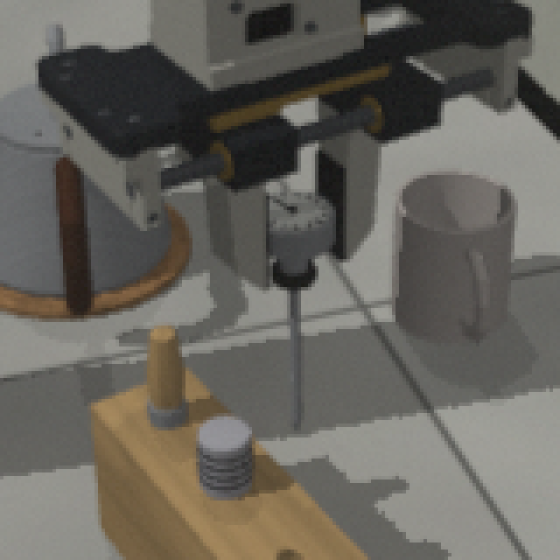

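The thermometer is held upright, its collar at about (294,275) and tip at (297,428) in the crop. Carrying it to just short of the port.

```bash

python3 -m jog '[[[-5,20,0],[0,0,-3]],[[-10,50,0],[0,0,-6]],[[-10,85,0],[0,0,-9]],[[-15,120,0],[0,0,-12]],[[-15,155,0],[0,0,-15]],[[-20,190,0],[0,0,-18]],[[-20,225,0],[0,0,-21]],[[-20,260,0],[0,0,-21]],[[-20,295,0],[0,0,-21]],[[-20,330,0],[0,0,-21]]]'
python3 -m jog '[[[0,30,0],[0,0,0]],[[0,50,0],[0,0,0]],[[0,65,0],[0,0,0]],[[0,75,0],[0,0,0]],[[0,75,0],[0,0,0]],[[0,75,0],[0,0,0]],[[0,75,0],[0,0,0]]]'
python3 - <<'E'
from h import *
f=grab('wrist','w3'); s=manip.sense(); print(s['eef_pos'],s['tcp_rot'])
print(proj(f,[525.9,208.8,131]),proj(f,[522.5,177.6,134]))
E
```

```text
time: 5.97
eef_pos: [525.0, 72.2, 275.4]
tcp_rot: [-2.363, -2.069, 0.003]
contact_force: [1.7, -0.4, -0.1]
gripper_width: 0.384
finger_force: 20.0
time: 6.55
eef_pos: [526.2, 143.9, 276.1]
tcp_rot: [2.365, 2.067, -0.002]
contact_force: [1.0, 0.3, -0.5]
gripper_width: 0.386
finger_force: 20.0
[526.34871635 143.77558712 276.28213029] [ 2.36568811e+00  2.06655042e+00 -1.41696912e-03]
[311.29718114 112.65235173] [312.5089488 152.2289824]
```

View pics/w3.png

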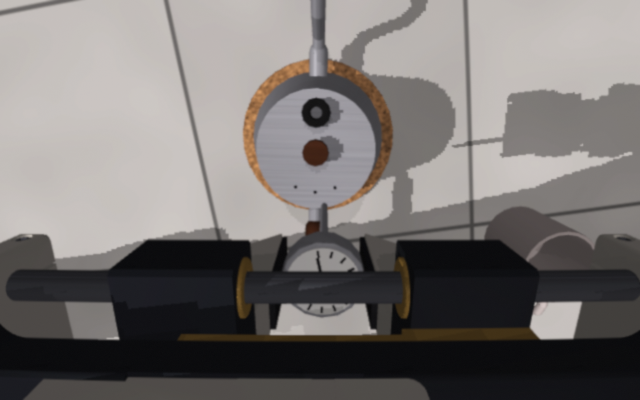

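The port is at (316,112) and the knob at (316,152), about 4 px right of the prediction. The dial in hand is around (323,279). I'll refine the port from the wrist view.

```bash
python3 - <<'E'
from h import *
f=load('w3'); print('port',atz(f,316,112.5,131),'knob',atz(f,315.7,152.5,134)); t=load('top0')
T=np.array([526.3,143.8,276.3]); print('dialtop pred',proj(f,T+[0,0,9]), 'dial from px',atz(f,322.7,279,285))
w2=load('w2'); print('w2 dial from px',atz(w2,322.5,240,126))
E
```

```text
port [529.65336579 208.41000404 131.        ] knob [525.05060369 177.03016876 134.        ]
dialtop pred [322.79865454 278.204471  ] dial from px [526.18707134 143.27629093 285.        ]
w2 dial from px [ 547.28927938 -258.48392361  126.        ]
```

```bash

python3 -m jog '[[[1,25,0],[0,0,0]],[[2,45,-5],[0,0,0]],[[3,60,-12],[0,0,0]],[[3,64.5,-20],[0,0,0]],[[3,64.5,-24],[0,0,0]],[[3,64.5,-24],[0,0,0]],[[3,64.5,-24],[0,0,0]],[[3,64.5,-24],[0,0,0]],[[3,64.5,-24],[0,0,0]]]'
python3 - <<'E'
from h import *
f=grab('wrist','w4'); s=manip.sense(); print(s['eef_pos'],s['tcp_rot'])
print(proj(f,[529.65,208.4,131]),proj(f,s['eef_pos']-[0,0,110]))
cv2.imwrite('pics/w4c.png',cv2.resize(f['img'][150:300,240:400],(640,600),interpolation=3)[:,:,::-1])
E
```

```text
time: 7.35
eef_pos: [529.8, 209.0, 253.1]
tcp_rot: [2.365, 2.067, 0.001]
contact_force: [0.5, 0.3, -0.1]
gripper_width: 0.384
finger_force: 20.0
[529.68198045 209.32444142 253.08722816] [2.36454590e+00 2.06771602e+00 1.13503509e-03]
[322.31742189 198.44664646] [322.20571484 201.44901056]
```

View pics/w4c.png

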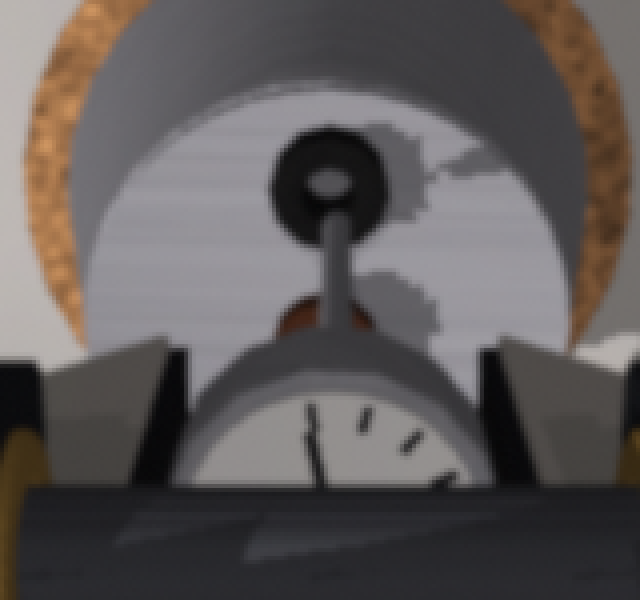

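The ring's rim spans columns 272–388 (centre about 330) with its lower edge at row 248. The stem tip is around (336,214), so it needs to go slightly left and up in the picture. I'll quantify that.

```bash
python3 - <<'E'
from h import *
f=load('w4'); c=lambda p:((proj(f,p)-[240,150]+.5)*4).round(1)
a=np.linspace(0,2*np.pi,73)
def ell(x,y,z,r):
    q=np.array([c([x+r*np.cos(k),y+r*np.sin(k),z]) for k in a]); return q.min(0),q.max(0)
print('rim',ell(529.65,208.4,131,12),'base',ell(529.65,208.4,120,12),'hole',ell(529.65,208.4,131,5))
print('tip',ell(529.65,208.4,143,2.5),ell(529.65,208.4,141,2.5))
g=cv2.cvtColor(f['img'],cv2.COLOR_RGB2GRAY); print(g[176:216,323:326].T.tolist()); print(g[197,305:342].tolist()); print(g[212,305:342].tolist())
E
```

```text
rim (array([270.2, 136.2]), array([392.3, 254. ])) base (array([272.5, 124.3]), array([390., 238.])) hole (array([305.8, 171.1]), array([356.7, 220.2]))
tip (array([318. , 199.6]), array([344.6, 225.1])) (array([318.1, 196.8]), array([344.5, 222.2]))
[[152, 152, 151, 149, 132, 92, 39, 12, 13, 17, 19, 21, 20, 20, 22, 29, 51, 72, 80, 82, 83, 80, 66, 39, 16, 13, 27, 47, 60, 64, 65, 65, 64, 65, 63, 64, 63, 63, 63, 62], [151, 152, 151, 151, 139, 103, 48, 13, 12, 16, 19, 21, 21, 20, 21, 26, 46, 68, 79, 82, 82, 78, 61, 31, 13, 13, 28, 47, 57, 60, 60, 60, 60, 59, 60, 59, 59, 59, 58, 59], [151, 152, 152, 151, 144, 113, 56, 16, 10, 14, 19, 21, 21, 21, 22, 24, 39, 60, 75, 80, 79, 69, 49, 22, 10, 11, 24, 42, 54, 58, 58, 57, 58, 57, 57, 57, 58, 57, 58, 58]]
[147, 129, 85, 40, 23, 22, 21, 20, 18, 18, 15, 18, 35, 57, 73, 79, 80, 81, 80, 78, 69, 52, 32, 21, 21, 22, 21, 21, 19, 19, 20, 37, 69, 89, 94, 94, 94]
[152, 152, 152, 152, 152, 152, 152, 152, 150, 147, 139, 131, 122, 114, 102, 89, 80, 72, 63, 59, 58, 64, 87, 115, 130, 138, 143, 147, 150, 151, 152, 153, 152, 152, 152, 152, 152]
```

```bash

python3 -m jog '[[[-1.5,2.3,0],[0,0,0]],[[-1.5,2.3,-4],[0,0,0]],[[-1.5,2.3,-6],[0,0,0]],[[-1.5,2.3,-6],[0,0,0]],[[-1.5,2.3,-6],[0,0,0]],[[-1.5,2.3,-6],[0,0,0]]]'
python3 - <<'E'
from h import *
f=grab('wrist','w5'); s=manip.sense(); print(s['eef_pos'],s['tcp_rot'])
print(proj(f,[529.65,208.4,131]),proj(f,s['eef_pos']-[0,0,110]))
S=grab('side','s5'); u,v=proj(S,[529,208,131]).astype(int)
b=cv2.resize(S['img'][v-60:v+30,u-30:u+30],(400,600),interpolation=3)
a=cv2.resize(f['img'][165:255,290:350],(400,600),interpolation=3)
cv2.imwrite('pics/w5c.png',np.hstack([a,b])[:,:,::-1])
c=lambda p:((proj(f,p)-[290,165]+.5)*400/60).round(1)
k=np.linspace(0,2*np.pi,73)
def ell(x,y,z,r):
    q=np.array([c([x+r*np.cos(i),y+r*np.sin(i),z]) for i in k]); return q.min(0),q.max(0)
print('rim',ell(529.65,208.4,131,12),'hole',ell(529.65,208.4,131,5),'tip',ell(529.65,208.4,s['eef_pos'][2]-110,2.5),'collar-level stem',ell(529.65,208.4,s['eef_pos'][2]-25,2.5))
E
```

```text
time: 7.9
eef_pos: [527.7, 212.4, 246.5]
tcp_rot: [-2.364, -2.07, 0.0]
contact_force: [-0.1, 0.3, -1.0]
gripper_width: 0.384
finger_force: 20.0
[527.80164139 212.4482851  246.55148701] [-2.36359983e+00 -2.06952537e+00 -6.24359634e-05]
[325.67004986 204.58164963] [322.59855086 201.81623053]
rim (array([137.3, 166.3]), array([344.9, 365.7])) hole (array([197.9, 225.5]), array([284.4, 308.6])) tip (array([219.5, 259.6]), array([263.6, 301.9])) collar-level stem (array([219.6, 560. ]), array([283.7, 619.2]))
```

View pics/w5c.png

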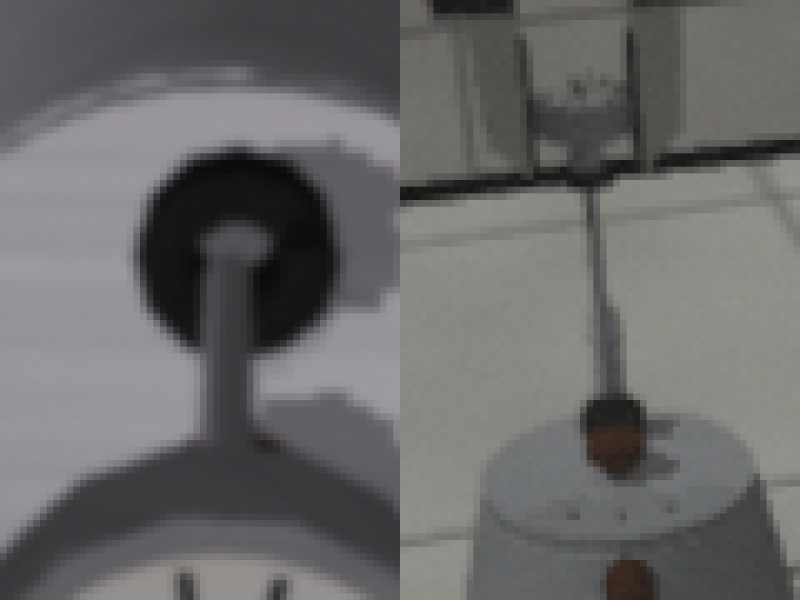

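The stem tip is over the hole: stem at column 228, hole centre about 236, so roughly 1 mm to the left. The side view on the right agrees, with the stem at 608 and the ring centre at 613. I'll check the tilt before descending.

```bash
python3 - <<'E'
from h import *
S=load('s5'); u0,v0=proj(S,[529,208,131]).astype(int)
c=lambda p:((proj(S,p)-[u0-30,v0-60]+.5)*400/60+[400,0]).round(1)
for z in (136.5,150,221.5): print(z,c([527.8,212.4,z]),c([529.65,208.4,z]))
print(c([529.65,208.4,131]),c([525,177,134]))
E
```

```text
136.5 [600.1 390.6] [606.9 394.4]
150 [597.2 358.5] [604.1 362.2]
221.5 [581.3 181.7] [588.4 185.1]
[608.1 407.3] [611.6 438.5]
```

```bash
python3 - <<'E'
from h import *
f=load('w5'); e=np.array([527.8,212.4,246.5])
c=lambda p:((proj(f,p)-[290,165]+.5)*400/60).round(1)
k=np.linspace(0,2*np.pi,73)
for dz in (-5,9):
  for dy in (0,-2,-4):
    q=np.array([c(e+[18*np.cos(i),18*np.sin(i)+dy,dz]) for i in k]); print(dz,dy,q[q[:,1].argmin()])
g=cv2.cvtColor(f['img'],cv2.COLOR_RGB2GRAY); print(g[215:262,321].tolist()); print(g[215:262,330].tolist())
print([c([529.65,y,136.5]) for y in (206.4,208.4,210.4)])
E
```

```text
-5 0 [232.7 413.4]
-5 -2 [236.6 441.2]
-5 -4 [240.5 468.8]
9 0 [234.  490.7]
9 -2 [238.3 520.9]
9 -4 [242.5 550.8]
[78, 78, 80, 84, 86, 87, 87, 86, 85, 84, 84, 83, 82, 81, 80, 77, 70, 61, 59, 58, 59, 59, 60, 60, 60, 61, 63, 73, 88, 98, 97, 96, 104, 123, 140, 145, 145, 145, 144, 144, 143, 141, 142, 144, 144, 143, 140]
[20, 29, 63, 106, 133, 141, 146, 151, 149, 133, 109, 100, 98, 94, 87, 67, 43, 44, 55, 57, 57, 57, 57, 58, 60, 60, 60, 66, 82, 96, 98, 96, 99, 111, 130, 139, 132, 114, 98, 86, 68, 56, 68, 107, 137, 144, 145]
[array([243.9, 297.4]), array([241.6, 280.7]), array([239.3, 263.9])]
```

```bash
python3 - <<'E'
from h import *
f=load('w5')
g=cv2.cvtColor(f['img'],cv2.COLOR_RGB2GRAY); print('r195-216, c318-333'); print(g[195:216,318:334])
E
```

```text
r195-216, c318-333
[[21 21 21 20 20 20 19 19 20 21 21 21 21 21 20 20]
 [19 20 19 20 20 21 21 21 20 21 21 21 20 20 19 19]
 [19 20 21 20 22 26 28 30 30 27 24 21 21 20 19 18]
 [20 20 21 25 34 45 52 54 53 48 39 28 23 21 19 16]
 [20 22 30 40 55 68 74 75 75 71 61 47 32 24 20 15]
 [20 27 46 63 73 80 82 82 81 80 76 66 47 28 19 15]
 [20 32 57 75 81 82 82 82 82 83 82 75 55 30 17 13]
 [18 27 52 72 79 79 77 78 80 82 79 70 47 24 16 16]
 [15 18 37 61 72 70 67 69 73 76 69 53 31 18 17 19]
 [14 13 30 56 69 65 61 61 63 61 48 30 16 13 17 20]
 [15 16 36 61 70 65 60 58 55 43 26 14 11 13 18 20]
 [15 21 45 68 73 65 60 57 53 38 19 10 11 14 18 21]
 [17 24 51 72 72 65 60 57 53 39 20 12 13 16 20 22]
 [18 26 53 72 72 64 60 58 53 38 20 13 14 18 20 20]
 [18 28 54 72 72 65 59 58 53 39 22 16 17 19 21 21]
 [19 29 55 72 72 64 60 57 53 40 23 18 19 21 22 20]
 [20 30 56 72 72 64 59 57 53 40 25 20 21 20 20 21]
 [20 31 60 74 72 63 59 58 53 42 27 20 20 21 21 21]
 [21 35 64 77 72 63 60 57 53 43 29 22 20 20 19 20]
 [21 35 65 78 72 63 58 57 54 45 30 22 20 20 20 22]
 [27 37 65 78 71 63 59 58 54 45 31 21 20 20 25 38]]
```

The tip matches the hole to within 0.3 mm in y and needs +1 mm in x. I'll insert halfway and check the forces.

```bash

python3 -m jog '[[[1,0,0],[0,0,0]],[[1,0,-3],[0,0,0]],[[1,0,-7],[0,0,0]],[[1,0,-12],[0,0,0]],[[1,0,-16],[0,0,0]],[[1,0,-20],[0,0,0]],[[1,0,-20],[0,0,0]]]'
python3 - <<'E'
from h import *
f=grab('wrist','w6'); S=grab('side','s6'); t=grab('top','t6'); s=manip.sense(); print(s['eef_pos'],s['contact_force'],s['wrist_torque'])
u,v=proj(S,[529,208,131]).astype(int)
b=cv2.resize(S['img'][v-60:v+30,u-30:u+30],(400,600),interpolation=3)
a=cv2.resize(f['img'][165:255,290:350],(400,600),interpolation=3)
cv2.imwrite('pics/w6c.png',np.hstack([a,b])[:,:,::-1])
E
```

```text
time: 8.58
eef_pos: [528.1, 212.1, 225.2]
tcp_rot: [-2.363, -2.069, 0.003]
contact_force: [-1.1, 0.4, -0.3]
gripper_width: 0.386
finger_force: 20.0
[528.72790538 212.48480974 226.47574215] [ 0.06603306  0.22850135 -0.38519618] [-0.10009582  0.10649661  0.01051164]
```

View pics/w6c.png

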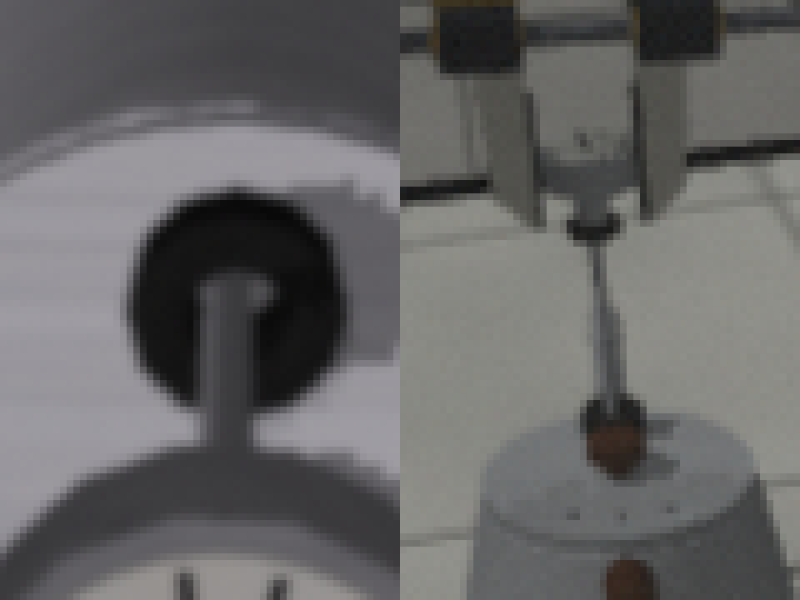

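The stem is inside the ring with no contact force, still about 0.8 mm left of the hole's centre. I'll nudge it and continue.

```bash

python3 -m jog '[[[0.8,0,-2],[0,0,0]],[[0.8,0,-8],[0,0,0]],[[0.8,0,-15],[0,0,0]],[[0.8,0,-22],[0,0,0]],[[0.8,0,-29],[0,0,0]],[[0.8,0,-36],[0,0,0]],[[0.8,0,-40],[0,0,0]],[[0.8,0,-40],[0,0,0]]]'
python3 -m jog '[[[0,0,-5],[0,0,0]],[[0,0,-10],[0,0,0]],[[0,0,-15],[0,0,0]],[[0,0,-18],[0,0,0]],[[0,0,-20],[0,0,0]],[[0,0,-22],[0,0,0]],[[0,0,-22],[0,0,0]],[[0,0,-22],[0,0,0]]]'
python3 - <<'E'
from h import *
f=grab('wrist','w7'); S=grab('side','s7'); s=manip.sense(); print(s['eef_pos'],s['contact_force'],s['wrist_torque'])
u,v=proj(S,[529,208,131]).astype(int)
b=cv2.resize(S['img'][v-30:v+30,u-20:u+20],(400,600),interpolation=3)
a=cv2.resize(f['img'][165:255,290:350],(400,600),interpolation=3)
cv2.imwrite('pics/w7c.png',np.hstack([a,b])[:,:,::-1])
E
```

```text
time: 9.4
eef_pos: [528.7, 212.2, 185.1]
tcp_rot: [-2.363, -2.069, 0.003]
contact_force: [-0.5, -0.9, -0.8]
gripper_width: 0.382
finger_force: 20.0
time: 10.07
eef_pos: [529.5, 212.4, 164.5]
tcp_rot: [-2.364, -2.069, 0.0]
contact_force: [-0.1, -0.5, -1.0]
gripper_width: 0.384
finger_force: 20.0
[529.55524671 212.40618525 164.6397816 ] [ 0.32066007 -0.52160216 -0.13114041] [-0.24714872  0.09280099  0.03282075]
```

```bash

python3 -m jog '[[[0,0,-1.5],[0,0,0]],[[0,0,-3],[0,0,0]],[[0,0,-4.5],[0,0,0]],[[0,0,-6],[0,0,0]],[[0,0,-6],[0,0,0]],[[0,0,-6],[0,0,0]]]'
python3 -m jog '[[[0,0,-0.5],[0,0,0]],[[0,0,-1],[0,0,0]],[[0,0,-1],[0,0,0]],[[0,0,-1],[0,0,0]]]'
python3 -m jog '[[[0,0,-0.3],[0,0,0]],[[0,0,-0.6],[0,0,0]],[[0,0,-0.6],[0,0,0]],[[0,0,-0.6],[0,0,0]]]'
```

```text
time: 10.67
eef_pos: [529.4, 212.4, 158.3]
tcp_rot: [-2.363, -2.07, 0.001]
contact_force: [0.0, -0.6, -0.3]
gripper_width: 0.384
finger_force: 20.0
time: 11.0
eef_pos: [529.6, 212.4, 157.5]
tcp_rot: [2.364, 2.07, -0.0]
contact_force: [0.2, -0.5, -1.0]
gripper_width: 0.387
finger_force: 20.0
time: 11.33
eef_pos: [529.6, 212.4, 157.0]
tcp_rot: [2.364, 2.069, 0.0]
contact_force: [-0.5, -0.7, -0.4]
gripper_width: 0.385
finger_force: 20.0
```

```bash

python3 -m jog '[[[0,0,-0.3],[0,0,0]],[[0,0,-0.6],[0,0,0]],[[0,0,-0.6],[0,0,0]],[[0,0,-0.6],[0,0,0]]]'
python3 -m jog '[[[0,0,-0.3],[0,0,0]],[[0,0,-0.6],[0,0,0]],[[0,0,-0.6],[0,0,0]],[[0,0,-0.6],[0,0,0]]]'
python3 - <<'E'
from h import *
f=grab('wrist','w8'); S=grab('side','s8'); s=manip.sense(); print(s['eef_pos'],s['contact_force'],s['wrist_torque'])
u,v=proj(S,[529,208,131]).astype(int)
b=cv2.resize(S['img'][v-30:v+30,u-20:u+20],(400,600),interpolation=3)
a=cv2.resize(f['img'][180:270,290:350],(400,600),interpolation=3)
cv2.imwrite('pics/w8c.png',np.hstack([a,b])[:,:,::-1])
E
```

```text
time: 11.67
eef_pos: [529.6, 212.4, 156.3]
tcp_rot: [2.364, 2.07, 0.0]
contact_force: [0.0, -1.8, 0.1]
gripper_width: 0.386
finger_force: 20.0
time: 12.0
eef_pos: [529.5, 212.5, 155.7]
tcp_rot: [-2.364, -2.07, -0.0]
contact_force: [-0.5, -0.7, -0.8]
gripper_width: 0.382
finger_force: 20.0
[529.55101014 212.43981368 155.72429641] [ 0.26269257 -0.88192803 -0.1894504 ] [-0.34165721  0.0631503   0.00312971]
```

View pics/w8c.png

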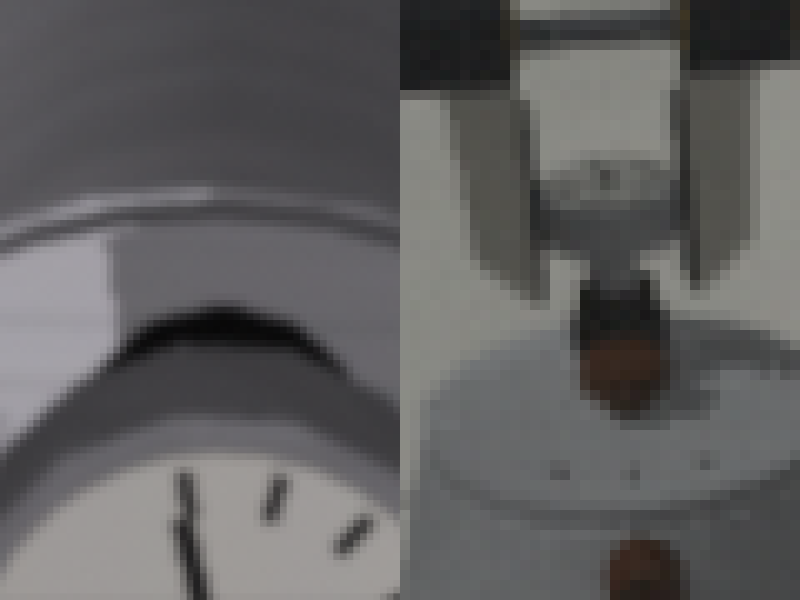

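The collar is almost on the ring; in the side view the two now merge. A slight −y force suggests the stem is brushing one side of the hole, so I'll ease y and keep creeping.

```bash

python3 -m jog '[[[0,-0.4,0],[0,0,0]],[[0,-0.8,-0.2],[0,0,0]],[[0,-0.8,-0.5],[0,0,0]],[[0,-0.8,-0.5],[0,0,0]],[[0,-0.8,-0.5],[0,0,0]]]'
python3 -c "
from h import *
s=manip.sense();print(s['eef_pos'],s['contact_force'],s['wrist_torque'])"
python3 -m jog '[[[0,0,-0.3],[0,0,0]],[[0,0,-0.6],[0,0,0]],[[0,0,-0.6],[0,0,0]],[[0,0,-0.6],[0,0,0]]]'
python3 -c "
from h import *
s=manip.sense();print(s['eef_pos'],s['contact_force'],s['wrist_torque'])"
```

```text
time: 12.52
eef_pos: [529.5, 211.9, 155.5]
tcp_rot: [-2.363, -2.07, -0.001]
contact_force: [-2.1, 0.8, 1.8]
gripper_width: 0.382
finger_force: 20.0
[529.5468067  211.94004363 155.45293665] [-2.13838336  0.76279915  1.84742308] [-0.12887165  0.26424365  0.02723265]
time: 12.85
eef_pos: [529.6, 211.9, 155.4]
tcp_rot: [-2.363, -2.07, -0.001]
contact_force: [-1.6, -1.3, 7.1]
gripper_width: 0.384
finger_force: 20.0
[529.61857036 211.92944026 155.38907629] [-1.57086897 -1.28896702  7.11644105] [-0.21487454  0.56931823  0.00749615]
```

Contact at z = 155.4, as predicted (155.5), with 7 N upward, so the collar is seated. I'll ease off the load, then release.

```bash

python3 -m jog '[[[0,0,0.4],[0,0,0]],[[0,0,0.4],[0,0,0]],[[0,0,0.4],[0,0,0]]]' - 6
python3 -m jog '[[[0,0,0],[0,0,0]],[[0,0,0],[0,0,0]],[[0,0,0],[0,0,0]],[[0,0,0],[0,0,0]],[[0,0,0],[0,0,0]],[[0,0,0],[0,0,0]]]' 0.7
python3 -m jog '[[[0,0,5],[0,0,0]],[[0,0,20],[0,0,0]],[[0,0,40],[0,0,0]],[[0,0,65],[0,0,0]],[[0,-10,90],[0,0,0]],[[0,-30,110],[0,0,0]],[[0,-60,120],[0,0,0]],[[0,-75,120],[0,0,0]],[[0,-75,120],[0,0,0]],[[0,-75,120],[0,0,0]]]'
python3 - <<'E'
from h import *
f=grab('wrist','w9'); S=grab('side','s9'); s=manip.sense(); print(s['eef_pos'],s['contact_force'],s['time'])
u,v=proj(S,[529,208,131]).astype(int)
b=cv2.resize(S['img'][v-30:v+60,u-45:u+45],(400,400),interpolation=3)
a=cv2.resize(f['img'][0:240,160:480],(533,400),interpolation=3)[:,66:466]
cv2.imwrite('pics/w9c.png',np.hstack([a,b])[:,:,::-1])
E
```

```text
time: 13.1
eef_pos: [529.6, 211.9, 155.3]
tcp_rot: [-2.363, -2.07, -0.001]
contact_force: [-1.6, -0.1, 3.8]
gripper_width: 0.39
finger_force: 6.0
time: 13.6
eef_pos: [529.5, 211.6, 154.9]
tcp_rot: [-2.364, -2.07, 0.0]
contact_force: [0.5, 0.9, -0.1]
gripper_width: 0.692
finger_force: 0.0
time: 14.43
eef_pos: [529.8, 135.7, 275.7]
tcp_rot: [2.366, 2.067, 0.001]
contact_force: [0.4, 0.7, -0.2]
gripper_width: 0.7
finger_force: 0.0
[529.21191256 137.86417904 274.97370018] [-0.76400358  0.61904564 -0.13295289] 14.5333
```

View pics/w9c.png

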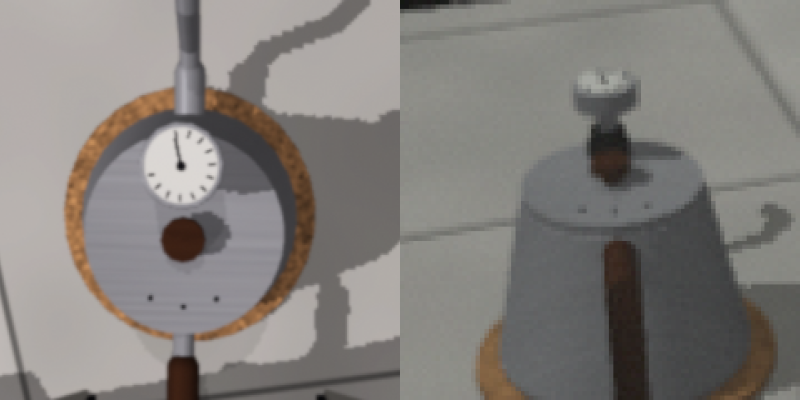

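The thermometer stands upright with its collar on the ring, the dial is at (181,165) beside the knob at (183,240), and the kettle hasn't moved. Handing in.

```bash
python3 -c "
from cell import manip
print(manip.hand_in())"
```

```text
the job is handed in; nothing more can be done
None
```

The thermometer is in the kettle's port with its collar seated on the rim, released and upright, and the job was handed in at about 14.5 s; the arm touched nothing but the thermometer, and the kettle looks unmoved in the final pictures.

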